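Two cans from the one-at-a-time can dispenser

ROBOT

A 7-joint arm with a two-finger parallel gripper is mounted at the origin on the work surface. World frame = base frame: x ahead of the robot, y to its left, z up, the work surface at z = 0. Lengths are in mm, angles in rad, forces in N, time in s.
With the tool pointing down it reaches from about 400 to 875 mm from the base axis. Payload 4.4 kg.
Tool frame: the origin (TCP) lies on the centre line of the jaws, within the pads' length; the fingertips stand 19 mm ahead of it and the grasp point (between the pads) is the TCP; z points along the fingers, y is the line along which they close (so a half turn about z gives the same grasp; the last joint's range is limited). The gripper opens to 85 mm and grips with 20 to 120 N. Pads are 22 mm wide; open, the fingers measure 114 mm over their backs; the gripper's body (76 mm by 85 mm) begins 54 mm behind the grasp point. The pads swing forward as they close: fully open they stand 13 mm farther back than shut.
Start: joints at [-1.212, 0.628, 0.038, 1.517, -0.027, 0.996, -0.02], TCP at [267.869, 592.253, 250.313] pointing down, gripper open.
Joint ranges: [-3.06, 3.06], [-0.37, 2.12], [-1.25, 1.32], [0.18, 2.47], [-1.1, 4.24], [0.23, 1.98], [-2.94, 2.94]. Speed limits (rad/s): [2.57, 2.57, 3.14, 3.14, 3.14, 3.14, 3.14].

INTERFACE

Orientations are given as [roll, pitch, yaw] about the fixed x, y, z axes, in that order (R = Rz(yaw) Ry(pitch) Rx(roll)).
In Python, from cell import ctrl, viewer, silhouettes gives the robot as it stands.
- The arm moves only by the shell command python3 -m creep 'ROWS'. ROWS is JSON, a list of rows, each an object with "jaw": the gripper command: -1 is shut, 1 is fully open, values between are in proportion; "xyz": the shift along the tool's x, y, z in mm, a list of three; "angular": the turn, a rotation vector about the tool's x, y, z in rad, a list of three. In form: [{"jaw": jaw, "xyz": [tx, ty, tz], "angular": [rx, ry, rz]}, ...]. A call has 1 to 12 rows; each row is the pose to reach, as a shift and turn from the pose commanded when the call began, along the tool's axes at that moment; what a row does not reach only later rows make up. A row lasts 1/8 s, in which the tool goes at most 62.5 mm and 10.7 degrees, less where a joint would pass 70% of its speed; a pose out of reach is approached as far as the arm can. A call with a gripper value outside its range is refused whole. The fingers move at their own pace and stop on an object; the grip force is fixed at half the most. Time passes only in rows, so rows that repeat a pose let the fingers close. It gives the time, the measured TCP pose, the force, the opening and the grip force at its end, in the units of the state.
- ctrl.read_state(): the state, without advancing time (a new reading comes with each control period).
- viewer.get_image(name): name is "side" or "top"; returns (picture, depth): 400x640x3 uint8, red, green, blue; 400x640 float32, mm along the optical axis (not along the pixel's ray), 0 where there is no reading.
- viewer.camera_model(name): a dict with "fx", "fy", "cx", "cy" (pixels), "T" (4x4, takes a point from camera to world coordinates). Camera axes: x right, y down, z forward; pixel columns grow to the right and rows downward; lengths in mm; the calibration is good to about 2 mm. A picture is of the moment at which its call begins. camera_model takes no time and is no camera call.
- ctrl.finish_job(): hands the job in; it is judged then, once.
Trained networks look in the newest picture that a camera, given by its name, has taken for a name from the list of things; names that differ only in an ending like _2 or _b are one class to them, and where a whole thing is asked for, a point or a joint stands for the part that bears it (a point fixed in the world has none). Each returns a list of dicts, best first, with "score" (0 to 1); they miss things now and then, are a little off and sometimes report something else, mostly with a low value. They report only what shows in the picture. A call takes as long as a camera call. They do not tell look-alikes from the thing itself.
- silhouettes(camera, target): "pixels" (400x640 bool, what is visible of it) and "xy" ([column, row] in pixels, amid what is visible of it).
The state is a dict: "clock": time; "qpos": joint angles; "qd": joint speeds; "tau": joint torques, N m; "eef_pos": TCP position; "tool_rot": TCP orientation; "force": force on the tool from outside, world axes, zero at the start; "torque": the same for the moment, N m; "width": finger opening in mm; "gripper_force": force on a finger pad.
Only numpy, scipy, OpenCV 4.12 (cv2) and the standard library are available. Lean on these libraries where they do the work, as an engineer would, in place of code of your own. Each camera call takes 0.05 s, during which the arm holds its last target. There are 200 camera calls.

TASK

Let two cans out of the sloping can dispenser by working its rocking lever: with the fingertips press the lever's thumb plate fully down so that the gate lifts and the front can rolls out to the low end, let the lever come all the way back up so that the next can rolls down to the gate, then press and release it a second time. Finish with two cans lying at the low end behind the front lip, the lever up, the gate down and the other two cans still waiting behind it. Do not touch or pick up the cans or the gate bar, and leave the jar, the bottle and the carton beside the dispenser where they stand.

Things in the scene. Friction and masses are not known exactly. Their poses are not given: they have to be found in the camera images.
- dispenser: White sheet-steel gravity can dispenser, fixed, 370 x 100 mm, one can wide. Origin: on the deck under the front can, mid-width; x points up the lane to the high end, y left, z up. Lane floor slopes down to -x at 12 degrees: 55 mm above the deck at the origin, 20 mm at the low end (x -173, lip 34 mm high), 97 mm at the high end (x +195). Nothing of it, cans included, is over 155 mm high.
- lever (a joint): Rocking lever of the dispenser. 0 = rest, thumb plate up, gate down; grows as the plate is pressed, to a stop at 0.75 rad. Sprung back to 0 when let go; needs 2 to 6 N at the plate. The front can escapes from about 0.68 rad on; a second bar then holds the others back, so one press lets out one can. As the lever comes up again, below about 0.25 rad, the others roll down one place within 1 s.
- thumb_plate: Flat ribbed black plate, 42 mm along the lever x 40 mm wide x 4 mm, on the lever's uphill end, beside the lane on the dispenser's +y side (middle 77 mm from the lane's centre line), open deck below. Origin: middle of its upper face; x along the lever away from the pivot, z out of the upper face. Middle 128 mm above the deck, tilted 0.37 rad up; pressed home 76 mm, tilted 0.37 rad down.
- pivot (a point): Point on the lever's pivot axis (parallel to the dispenser's y axis), abreast of the middle of the thumb plate's width, 100 mm above the deck. The middle of the thumb plate's face moves on an arc of about 71 mm radius about it.
- gate: Gate: round steel cross bar 6 mm thick, 111 mm long, on the lever's downhill end, across the lane in front of the first can. Origin: its middle. It rises above the can's top at full press.
- can_1: Front can, lying across the lane against the gate. Steel food can with red and paper label, 54 mm diameter, 89 mm long, about 200 g. The four cans look alike. Origin: its centre; y is the can's axis. At the gate its origin lies at dispenser x = -6 mm; let out, the first can comes to rest at x = -147 mm and the second at x = -95 mm.
- can_2: Second can from the gate, same kind. Origin: its centre.
- can_3: Third can from the gate, same kind. Origin: its centre.
- can_4: Last can, at the high end, same kind. Origin: its centre.
- jar: Bystander: amber jar with dark lid, 68 mm diameter, 105 mm tall, standing beside the dispenser. Origin: centre of its underside.
- squash_bottle: Bystander: green glass bottle, 60 mm diameter, 185 mm tall, standing beside the dispenser. Origin: centre of its underside.
- tea_carton: Bystander: tea carton 60 x 78 mm, 120 mm tall, standing beside the dispenser. Origin: centre of its underside.
Not all that is in view belongs to the job. What is shaped like the can_3 but blue, purple or yellow is not meant.

How it is judged (in metres and radians):
On the way, in this order (a step that is already met when the one before it is completed fails the run):
1. the fingers press the thumb plate down (value of joint lever above 0.5 rad and contact force between the fingers and thumb_plate above 0.3 N), for 0.1 s.
2. the first can has rolled to the low end, the lever is back up and the second can lies at the gate (x of can_1 in the frame of dispenser below -0.12 m and x of can_2 in the frame of dispenser between -0.03 and 0.012 m and x of can_3 in the frame of dispenser above 0.03 m and value of joint lever below 0.06 rad), for 0.2 s.
3. the fingers press the thumb plate down again (all of step 1), for 0.1 s.
At the end, for the whole second after the job is handed in: All four cans are at rest in the lane: the first behind the front lip (centre within 27 mm of its resting place there), the second right behind it (within 20 mm), the third at the gate, the fourth behind that; the lever is back up (under 0.06 rad) (x of can_1 in the frame of dispenser between -0.175 and -0.12 m and x of can_2 in the frame of dispenser between -0.12 and -0.075 m and x of can_3 in the frame of dispenser between -0.03 and 0.012 m and x of can_4 in the frame of dispenser between 0.03 and 0.09 m and y of can_1 in the frame of dispenser between -0.02 and 0.02 m and linear speed of each of can_1, can_2, can_3, can_4 below 0.03 m/s and y of can_2 in the frame of dispenser between -0.02 and 0.02 m and y of can_3 in the frame of dispenser between -0.02 and 0.02 m and y of can_4 in the frame of dispenser between -0.02 and 0.02 m and z of can_1 in the frame of dispenser below 0.075 m and z of can_2 in the frame of dispenser below 0.085 m and value of joint lever below 0.06 rad); the robot touches nothing.
It fails at once if the robot touches a can (contact force between any of the fingers, the arm and can_1 above 0.5 N or contact force between any of the fingers, the arm and can_2 above 0.5 N or contact force between any of the fingers, the arm and can_3 above 0.5 N or contact force between any of the fingers, the arm and can_4 above 0.5 N).
It fails at once if a can is lifted out of the lane (z of any of can_1, can_2, can_3, can_4 in the frame of dispenser above 0.135 m).
It fails at once if the robot touches the gate bar itself (contact force between any of the fingers, the arm and gate above 0.5 N).
It fails at once if the jar, the bottle or the carton is moved by more than 15 mm or tipped (distance of any of jar, squash_bottle, tea_carton from where it was at the start of the episode above 0.015 m or angle between any of jar, squash_bottle, tea_carton's own z axis and vertical above 0.2 rad).
It also fails if it takes over 48 s, if anything falls off the work surface, if the arm or the gripper's body presses on something with over 40 N, if the wrist force passes 120 N, or if a joint passes its speed limit or range.

## Working session

There is one attempt and no reset: what is moved stays moved. The work goes in short steps, Python scripts to look and compute and a shell command to move; the robot and the scene stay as the last step left them, time stands still between calls to the robot, and variables do not carry over. Pictures are saved under pics/ and viewed, at most 10 in all, crops included, and the job is handed in when it is done.

```bash
mkdir -p pics; cat > h.py <<'E'
import numpy as np, cv2
from cell import ctrl, viewer, silhouettes
def pts(cam,depth,mask):
    m=viewer.camera_model(cam); v,u=np.nonzero(mask&(depth>0)); d=depth[v,u]
    p=np.c_[(u-m['cx'])/m['fx']*d,(v-m['cy'])/m['fy']*d,d]
    return p@m['T'][:3,:3].T+m['T'][:3,3]
E
python3 - <<'E'
from h import *
np.set_printoptions(precision=1,suppress=True)
s=ctrl.read_state(); print(s['clock'],s['eef_pos'],s['tool_rot'],s['width'])
ims=[]
for c in('top','side'):
    im,d=viewer.get_image(c); ims.append(im[:,:,::-1])
    np.savez('d_'+c,im=im,d=d)
    for n in('dispenser','thumb_plate','gate','can_1','jar','squash_bottle','tea_carton'):
        for r in silhouettes(c,n):
            p=pts(c,d,r['pixels'])
            if len(p): print(c,n,round(r['score'],2),np.round(r['xy']),len(p),np.median(p,0),p.min(0),p.max(0))
cv2.imwrite('pics/a.png',cv2.resize(np.vstack(ims),(480,600)) if 0 else ims[0]); cv2.imwrite('pics/b.png',ims[1])
E
```

```text
0.0 [267.6 591.7 249.4] [-3.1  0.   2.7] 85.58125269606057
top dispenser 0.68 [342. 274.] 5194 [495.1 -83.2  41.4] [ 386.5 -186.3   -3.5] [800.7 -14.6 152.5]
top thumb_plate 0.72 [317. 204.] 443 [635.5 -39.6 129.1] [615.1 -60.5   0.2] [677.5 -16.8 137.9]
top thumb_plate 0.35 [439. 216.] 1220 [ 611.2 -271.4  104.1] [ 580.1 -313.4   -4. ] [ 645.9 -248.8  108.7]
top gate 0.59 [347. 257.] 150 [535.2 -93.7  90. ] [ 524.2 -148.9   45.8] [544.6 -46.5  93.2]
top can_1 0.95 [354. 214.] 1225 [ 611.9 -112.8  115.8] [ 580.9 -160.6   82.6] [644.9 -65.4 123.2]
top can_1 0.82 [418. 130.] 1069 [ 807.4 -257.4   49.4] [ 783.8 -306.2   -0.8] [ 842.8 -214.3   57.4]
top can_1 0.8 [268. 182.] 1027 [684.   66.8  50. ] [635.7  25.   -3.2] [732.7 112.9  57.6]
top can_1 0.73 [351. 244.] 1129 [ 560.7 -104.   104.3] [ 529.6 -161.3    1.9] [592.5 -56.6 117.1]
top can_1 0.66 [363. 192.] 1228 [ 662.4 -121.5  127.1] [ 634.6 -168.5   71.1] [696.8 -74.4 134.1]
top can_1 0.63 [318. 110.] 1066 [848.  -26.8  49.3] [809.1 -78.2  -1.5] [901.2  25.5  57.3]
top can_1 0.6 [369. 157.] 1344 [ 712.9 -129.5  137.5] [ 685.  -177.
[... 1218 characters left out ...]
side can_1 0.59 [306. 190.] 297 [658.7  58.9  49.5] [593.  -55.6  10.1] [725.5 101.6 134.9]
side can_1 0.57 [375. 182.] 264 [855.  -29.8  50.5] [ 740.1 -184.7   22.8] [898.   16.2 150.2]
side jar 0.88 [368. 275.] 1288 [ 598.2 -301.2   76.2] [ 577.4 -320.8   -3.3] [ 645.8 -256.8  108.6]
side squash_bottle 0.66 [250. 202.] 1166 [488.6  52.2  92.2] [465.6  37.7  -2.1] [599.8 326.3 187.5]
side tea_carton 0.86 [310. 285.] 2131 [ 462.9 -269.1   93.6] [ 441.9 -290.1   -1.7] [ 531.4 -144.2  123.6]
side tea_carton 0.37 [325. 223.] 727 [ 603.7 -127.9  111.7] [ 579.7 -163.6   81.9] [647.4 -67.1 122.7]
side tea_carton 0.18 [301. 229.] 543 [ 551.9 -112.6  102.1] [ 529.4 -162.    74.1] [589.5 -57.7 117.3]
```

View pics/a.png

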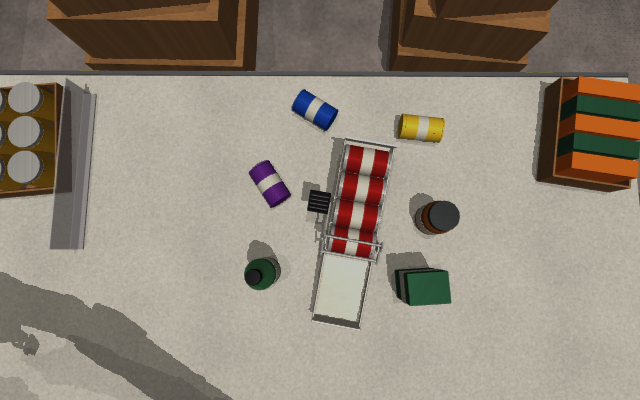

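View pics/b.png

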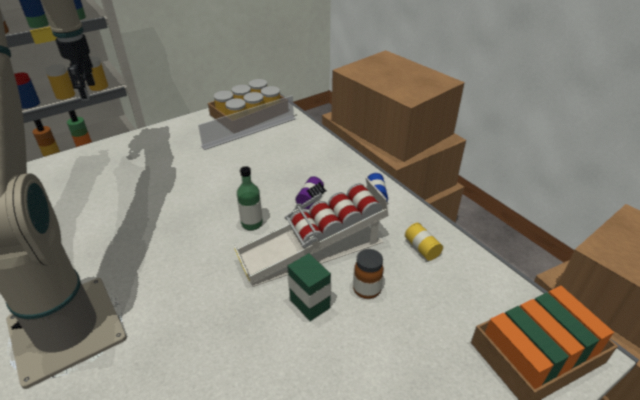

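Candidates for the plate are the ribbed black plate at top (319,202) and the jar lid at (439,216). I choose the plate because it is ribbed, beside the lane and 128 mm high. The red cans in the lane are at (350,244) to (369,160). The blue (315,110), yellow (421,128) and purple (269,184) cans are not part of the job.

```bash
cat > plan.py <<'E'
from h import *
from scipy.spatial.transform import Rotation as R
np.set_printoptions(precision=3,suppress=True)
def rel(goal,yaw):
    s=ctrl.read_state(); A=R.from_euler('xyz',s['tool_rot']); B=R.from_euler('xyz',[np.pi,0,yaw])
    print(s['clock'],s['eef_pos'],s['tool_rot'],s['force'],'shift',A.inv().apply(np.array(goal)-s['eef_pos']),'turn',(A.inv()*B).as_rotvec())
E
python3 - <<'E'
from plan import *
z=np.load('d_top.npz'); im,d=z['im'],z['d']
r=silhouettes('top','thumb_plate')[0]
p=pts('top',d,r['pixels']); p=p[(p[:,2]>105)&(p[:,2]<145)]
a=-0.166; D=np.array([[np.cos(a),np.sin(a)],[-np.sin(a),np.cos(a)]])
q=p[:,:2]@D.T
print(len(p),p.mean(0),'disp-axes range',q.min(0),q.max(0))
c=np.linalg.lstsq(np.c_[q-q.mean(0),np.ones(len(q))],p[:,2],rcond=None)[0]; print('slope',c)
mid=(np.percentile(q,1,0)+np.percentile(q,99,0))/2; g=D.T@mid; print('mid',g)
# lane direction from can tops
t=[]
for r in silhouettes('top','can_1'):
    k=pts('top',d,r['pixels']); m=np.median(k,0)
    if m[2]>80: t.append(m)
t=np.array(t); print(t, 'yaw',np.polyfit(t[:,0],t[:,1],1)[0])
rel([*g,200],a+np.pi); rel([*g,200],a)
cv2.imwrite('pics/c.png',cv2.resize(im[140:280,260:440,::-1],None,fx=4,fy=4))
E
```

```text
440 [636.034 -39.195 129.189] disp-axes range [614.472  45.95 ] [653.704  86.495]
slope [  0.382  -0.004 129.189]
mid [636.23  -39.271]
[[ 611.897 -112.802  115.842]
 [ 560.699 -103.971  104.302]
 [ 662.441 -121.52   127.128]
 [ 712.947 -129.467  137.54 ]] yaw -0.16797487154734234
0.9 [267.869 592.274 250.34 ] [ 3.142 -0.     2.717] [-0.958  0.384  0.638] shift [-595.916 -423.591   50.28 ] turn [ 0.    -0.    -0.259]
0.9 [267.869 592.274 250.34 ] [ 3.142 -0.     2.717] [-0.958  0.384  0.638] shift [-595.916 -423.591   50.28 ] turn [-0.    -0.     2.883]
```

View pics/c.png

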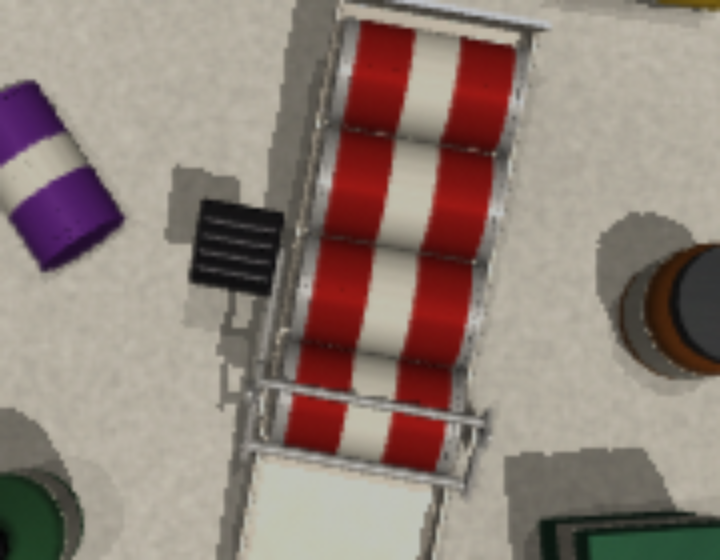

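The crop shows the ribbed plate at crop (237,247), left of the lane, with its outer end up. The four red cans are behind the gate bar at about (370,395). I'll move above the plate with the jaws shut.

```bash
python3 -m creep '[{"jaw":-1,"xyz":[-54,-38,0],"angular":[0,0,-0.03]},{"jaw":-1,"xyz":[-108,-76,0],"angular":[0,0,-0.06]},{"jaw":-1,"xyz":[-162,-114,0],"angular":[0,0,-0.09]},{"jaw":-1,"xyz":[-216,-153,0],"angular":[0,0,-0.12]},{"jaw":-1,"xyz":[-270,-191,0],"angular":[0,0,-0.15]},{"jaw":-1,"xyz":[-325,-229,0],"angular":[0,0,-0.18]},{"jaw":-1,"xyz":[-379,-267,0],"angular":[0,0,-0.2]},{"jaw":-1,"xyz":[-433,-306,0],"angular":[0,0,-0.22]},{"jaw":-1,"xyz":[-487,-344,0],"angular":[0,0,-0.24]},{"jaw":-1,"xyz":[-541,-382,0],"angular":[0,0,-0.26]},{"jaw":-1,"xyz":[-595,-420.5,0],"angular":[0,0,-0.26]},{"jaw":-1,"xyz":[-595,-420.5,0],"angular":[0,0,-0.26]}]'; python3 -c "
from plan import *
rel([637,-36,165],np.pi-.167)"
```

```text
clock: 2.4
eef_pos: [637.8, -40.1, 250.3]
tool_rot: [-3.14, 0.001, 2.973]
force: [0.5, 0.0, -0.0]
width: -0.0
gripper_force: 0.0
2.4 [637.762 -40.093 250.332] [-3.14   0.001  2.973] [ 0.539  0.015 -0.038] shift [ 1.519  4.017 85.326] turn [-0.001  0.001 -0.001]
```

```bash
python3 -m creep '[{"jaw":-1,"xyz":[0,0,40],"angular":[0,0,0]},{"jaw":-1,"xyz":[0,0,80],"angular":[0,0,0]},{"jaw":-1,"xyz":[0,0,80],"angular":[0,0,0]},{"jaw":-1,"xyz":[0,0,80],"angular":[0,0,0]}]'; python3 - <<'E'
from plan import *
rel([637,-36,165],np.pi-.167)
a,_=viewer.get_image('top'); b,_=viewer.get_image('side')
f=lambda i:cv2.resize(i[:,:,::-1],None,fx=3,fy=3,interpolation=cv2.INTER_CUBIC)
cv2.imwrite('pics/d.png',np.hstack([f(a[130:290,270:400]),f(b[120:280,250:380])]))
E
```

```text
clock: 2.9
eef_pos: [637.7, -36.1, 171.7]
tool_rot: [3.141, 0.002, 2.977]
force: [0.9, -0.1, 0.6]
width: -0.5
gripper_force: 0.0
2.9 [637.693 -36.056 171.711] [3.141 0.002 2.977] [ 0.902 -0.143  0.65 ] shift [ 0.708 -0.06   6.71 ] turn [0.    0.002 0.002]
```

View pics/d.png

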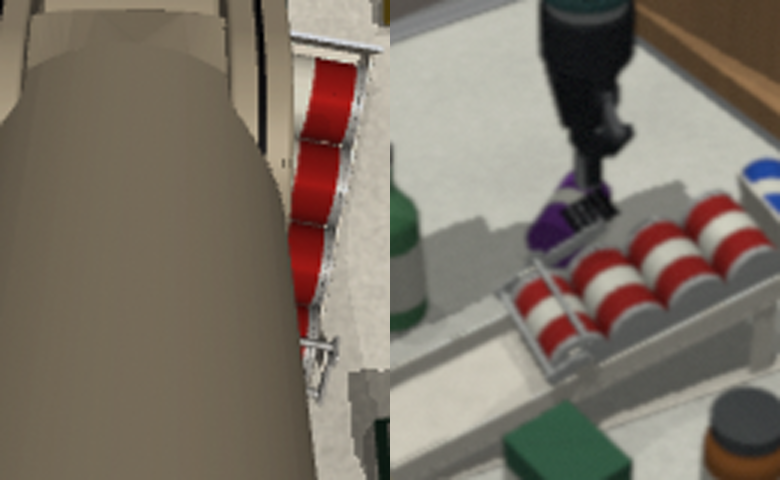

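The fingertips stand right above the plate at side-crop (590,195), clear of the cans. Pressing now.

```bash
python3 -m creep '[{"jaw":-1,"xyz":[0,0,15],"angular":[0,0,0]},{"jaw":-1,"xyz":[0,0,30],"angular":[0,0,0]},{"jaw":-1,"xyz":[0,0,45],"angular":[0,0,0]},{"jaw":-1,"xyz":[0,0,58],"angular":[0,0,0]},{"jaw":-1,"xyz":[0,0,68],"angular":[0,0,0]},{"jaw":-1,"xyz":[0,0,71],"angular":[0,0,0]},{"jaw":-1,"xyz":[0,0,71],"angular":[0,0,0]},{"jaw":-1,"xyz":[0,0,71],"angular":[0,0,0]},{"jaw":-1,"xyz":[0,0,71],"angular":[0,0,0]}]'; python3 - <<'E'
from plan import *
print(ctrl.read_state()['eef_pos'],ctrl.read_state()['force'])
b,_=viewer.get_image('side')
cv2.imwrite('pics/e.png',cv2.resize(b[120:300,220:400,::-1],None,fx=3,fy=3,interpolation=cv2.INTER_CUBIC))
E
```

```text
clock: 4.12
eef_pos: [635.2, -35.8, 99.4]
tool_rot: [-3.142, -0.003, 2.977]
force: [-2.5, 1.2, 10.9]
width: -0.1
gripper_force: 4.5
[635.163 -35.772  99.433] [-2.472  1.234 10.906]
```

View pics/e.png

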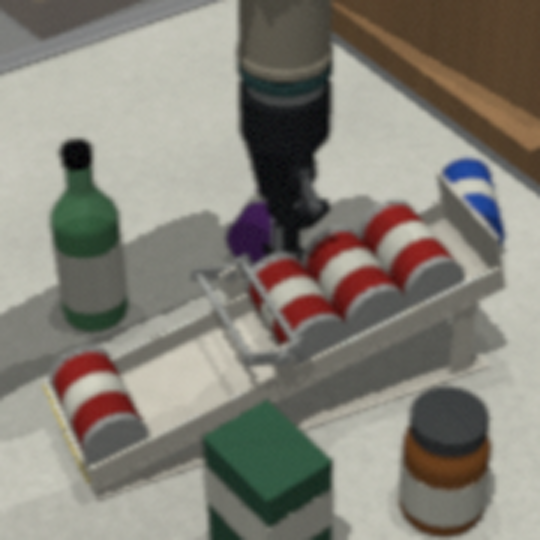

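The first can has rolled to the low end (crop 95,405) and the other three are held. Releasing.

```bash
python3 -m creep '[{"jaw":-1,"xyz":[0,0,-15],"angular":[0,0,0]},{"jaw":-1,"xyz":[0,0,-35],"angular":[0,0,0]},{"jaw":-1,"xyz":[0,0,-55],"angular":[0,0,0]},{"jaw":-1,"xyz":[0,0,-71],"angular":[0,0,0]},{"jaw":-1,"xyz":[0,0,-71],"angular":[0,0,0]},{"jaw":-1,"xyz":[0,0,-71],"angular":[0,0,0]},{"jaw":-1,"xyz":[0,0,-71],"angular":[0,0,0]},{"jaw":-1,"xyz":[0,0,-71],"angular":[0,0,0]},{"jaw":-1,"xyz":[0,0,-71],"angular":[0,0,0]},{"jaw":-1,"xyz":[0,0,-71],"angular":[0,0,0]},{"jaw":-1,"xyz":[0,0,-71],"angular":[0,0,0]},{"jaw":-1,"xyz":[0,0,-71],"angular":[0,0,0]}]';python3 -m creep '[{"jaw":-1,"xyz":[0,0,0],"angular":[0,0,0]},{"jaw":-1,"xyz":[0,0,0],"angular":[0,0,0]},{"jaw":-1,"xyz":[0,0,0],"angular":[0,0,0]},{"jaw":-1,"xyz":[0,0,0],"angular":[0,0,0]},{"jaw":-1,"xyz":[0,0,0],"angular":[0,0,0]},{"jaw":-1,"xyz":[0,0,0],"angular":[0,0,0]}]'; python3 - <<'E'
from plan import *
b,_=viewer.get_image('side')
cv2.imwrite('pics/f.png',cv2.resize(b[120:300,220:400,::-1],None,fx=3,fy=3,interpolation=cv2.INTER_CUBIC))
E
```

```text
clock: 5.68
eef_pos: [636.7, -36.1, 170.3]
tool_rot: [3.142, 0.0, 2.977]
force: [0.1, -0.3, -0.1]
width: -0.2
gripper_force: 0.0
clock: 6.42
eef_pos: [636.7, -36.1, 170.3]
tool_rot: [3.142, -0.0, 2.977]
force: [-0.1, 0.5, 0.1]
width: -0.1
gripper_force: 0.0
```

View pics/f.png

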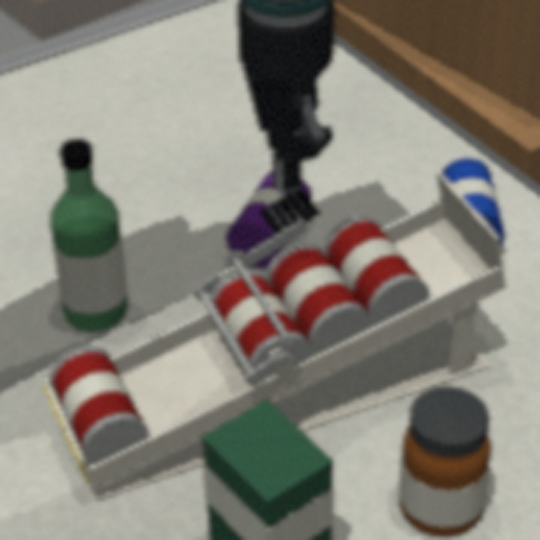

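The lever is up, the gate is down (crop 245,320) and the second can lies at the gate. Second press and release, same rows.

```bash
python3 -m creep '[{"jaw":-1,"xyz":[0,0,15],"angular":[0,0,0]},{"jaw":-1,"xyz":[0,0,30],"angular":[0,0,0]},{"jaw":-1,"xyz":[0,0,45],"angular":[0,0,0]},{"jaw":-1,"xyz":[0,0,58],"angular":[0,0,0]},{"jaw":-1,"xyz":[0,0,68],"angular":[0,0,0]},{"jaw":-1,"xyz":[0,0,71],"angular":[0,0,0]},{"jaw":-1,"xyz":[0,0,71],"angular":[0,0,0]},{"jaw":-1,"xyz":[0,0,71],"angular":[0,0,0]},{"jaw":-1,"xyz":[0,0,71],"angular":[0,0,0]},{"jaw":-1,"xyz":[0,0,71],"angular":[0,0,0]}]'; python3 - <<'E'
from plan import *
b,_=viewer.get_image('side')
cv2.imwrite('pics/g.png',cv2.resize(b[120:300,220:400,::-1],None,fx=3,fy=3,interpolation=cv2.INTER_CUBIC))
E
```

```text
clock: 7.72
eef_pos: [635.1, -35.8, 99.5]
tool_rot: [-3.141, -0.003, 2.977]
force: [-2.3, 0.7, 10.2]
width: 0.1
gripper_force: 4.4
```

View pics/g.png

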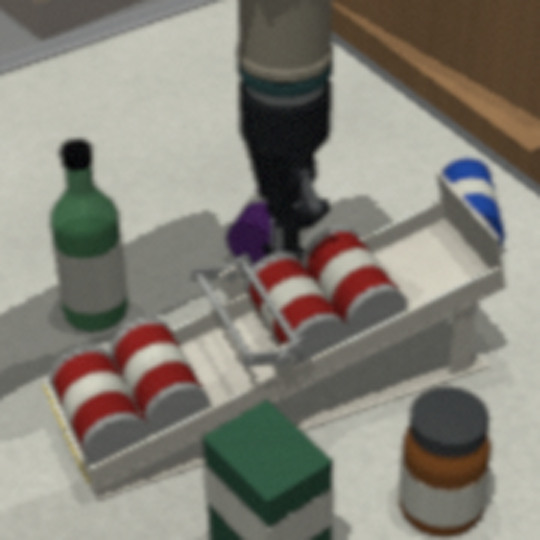

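Two cans lie at the low end (95,405 and 160,370) and two are held. Releasing and rising clear.

```bash
python3 -m creep '[{"jaw":-1,"xyz":[0,0,-15],"angular":[0,0,0]},{"jaw":-1,"xyz":[0,0,-35],"angular":[0,0,0]},{"jaw":-1,"xyz":[0,0,-55],"angular":[0,0,0]},{"jaw":-1,"xyz":[0,0,-75],"angular":[0,0,0]},{"jaw":-1,"xyz":[0,0,-110],"angular":[0,0,0]},{"jaw":-1,"xyz":[0,0,-140],"angular":[0,0,0]},{"jaw":-1,"xyz":[0,0,-140],"angular":[0,0,0]},{"jaw":-1,"xyz":[0,0,-140],"angular":[0,0,0]},{"jaw":-1,"xyz":[0,0,-140],"angular":[0,0,0]},{"jaw":-1,"xyz":[0,0,-140],"angular":[0,0,0]},{"jaw":-1,"xyz":[0,0,-140],"angular":[0,0,0]},{"jaw":-1,"xyz":[0,0,-140],"angular":[0,0,0]}]';python3 -m creep '[{"jaw":-1,"xyz":[0,0,0],"angular":[0,0,0]},{"jaw":-1,"xyz":[0,0,0],"angular":[0,0,0]},{"jaw":-1,"xyz":[0,0,0],"angular":[0,0,0]},{"jaw":-1,"xyz":[0,0,0],"angular":[0,0,0]},{"jaw":-1,"xyz":[0,0,0],"angular":[0,0,0]},{"jaw":-1,"xyz":[0,0,0],"angular":[0,0,0]},{"jaw":-1,"xyz":[0,0,0],"angular":[0,0,0]},{"jaw":-1,"xyz":[0,0,0],"angular":[0,0,0]}]'; python3 - <<'E'
from plan import *
b,_=viewer.get_image('side')
cv2.imwrite('pics/i.png',cv2.resize(b[120:300,220:400,::-1],None,fx=3,fy=3,interpolation=cv2.INTER_CUBIC))
E
```

```text
clock: 9.28
eef_pos: [636.6, -36.1, 239.1]
tool_rot: [-3.142, -0.0, 2.977]
force: [0.1, 0.3, 0.9]
width: -0.3
gripper_force: 0.0
clock: 10.28
eef_pos: [636.7, -36.1, 239.3]
tool_rot: [3.142, 0.0, 2.977]
force: [-0.2, 0.3, 0.1]
width: -0.0
gripper_force: 0.0
```

View pics/i.png

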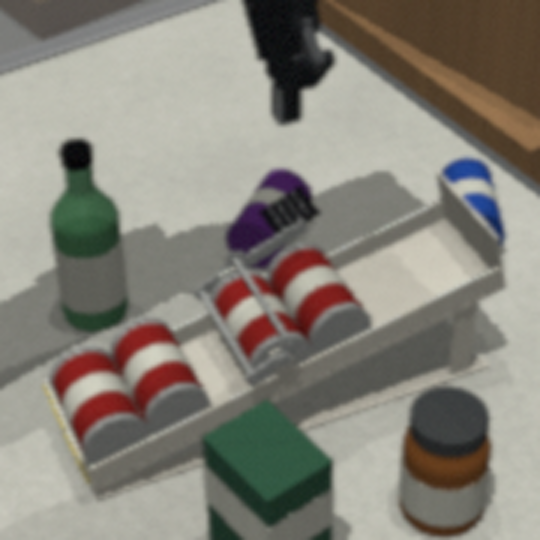

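Two cans are at the low end, two are behind the lowered gate, the lever is up (290,210) and the robot is clear. Handing in.

```bash
python3 -c "
from cell import ctrl
print(ctrl.finish_job())"
```

```text
the job is handed in; nothing more can be done
None
```

I pressed and released the lever twice and handed the job in at about 10 s of the 48 s; the last picture shows two cans at the low end, two waiting behind the closed gate, the lever up, and the jar, bottle and carton looking undisturbed, but the hand-in gave no verdict.

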